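# Hold a pressing plate flush on a sloped gluing bed

### The job

A wooden lift has just been glued onto the sloped bed of the gluing jig. Pick up the pressing plate by its grip bar, tilt it to the slope and lay it between the bed's two side guides about two centimetres up the slope from the lip, then slide it down between the guides until its lower edge rests against the lip. Press it flat and flush on the bed with a steady push, and finish still gripping and pressing it, leaving the stud tin, wax block and tape roll where they are.

Things in the scene. Friction and masses are not known exactly. Their poses are not given: they have to be found in the camera images.
- plate: Pressing plate: loose aluminium plate 70 (x) x 56 (y) x 8 mm with an upright dark wooden grip bar on top, 36 mm along x, 14 mm thick along y, from 8 to 44 mm above the underside. 0.1 to 0.2 kg; the same turned half round. Origin: centre of the underside; z up through the bar. Starts flat on the table, bar up, left or right of the jig. Grip the bar across its 14 mm (along y).
- plate_mid (a point): Centre of the pressing plate as a whole, inside the grip bar, 22 mm above the underside (22 mm below the bar's top). Axes as the plate's.
- jig: Steel foot of the gluing jig, 120 x 112 x 10 mm, fixed to the table, with an arm and a black locking knob on each side (132 mm over the knobs, arms 67 mm high) that carry the bed. Origin at the centre of its underside; z up, x away from the robot, to where the bed rises.
- bed: Sloped bed of the jig: aluminium slab 104 x 78 mm with a wooden lift on top, locked at a tilt of 0.15 to 0.40 rad that differs each time; it does not give under a push below 50 N. Origin on the tilt axis, 50 mm above the table and 10 mm below the wooden face; x points up the slope (away from the robot), y along the level tilt axis, z out of the face.
- bed_home (a point): Point on the bed's wooden face midway between the guides, 35 mm up the slope from the lip: final place of the centre of the plate's underside. Axes as the bed's. Guides run along x, 59 mm apart (plate 56), from 33 mm below to 63 mm above this point, upright to 4.5 mm over the face, then flaring out to 66 mm apart at 11 mm. Upper end open.
- lip (a point): Middle of the inner face of the lip, a 4 mm thick ridge across the low end of the bed, level with the wooden face; the ridge stands 7 mm above the face. Axes as the bed's.
- stud_tin: Bystander: shallow round tin of studs, 65 mm wide, 24 mm high; origin at its underside.
- wax_block: Bystander: blue wax block 40 x 72 x 32 mm; origin at its underside.
- tape_roll: Bystander: roll of black tape, 62 mm wide, 19 mm high, lying flat; origin at its underside.
There are look-alikes about, which are no part of the job. What is shaped like the plate but orange is not meant.

How it is judged:
By the outcome, as a careful person would: the job done as asked, in the order asked, and still so for the second after the job is handed in, while the arm keeps its last pose, push and grip.
It also fails if it takes over 40 s, if anything falls off the work surface, if the arm or the gripper's body presses on something with over 40 N, if the wrist force passes 120 N, or if a joint passes its speed limit or range.

### The arm

A 7-joint arm with a two-finger parallel gripper is mounted at the origin on a cart in front of the work surface, level with it; the furniture and walls round the work are solid. World frame = base frame: x ahead of the robot, y to its left, z up, the work surface at z = 0. Lengths are in m, angles in rad, forces in N, time in s.
With the tool pointing down it reaches from about 0.4 to 0.9 m from the base axis. Payload 5.5 kg.
Tool frame: the origin (TCP) lies midway between the tips of the shut fingers; the grasp point (between the pads) lies 19 mm behind it (manip.grip_depth is the distance from the TCP to the grasp point, in m); z points along the fingers, y is the line along which they close (so a half turn about z gives the same grasp; the last joint's range is limited). The gripper opens to 92 mm and grips with 3 to 60 N. Pads are 19 mm wide; open, the fingers measure 130 mm over their backs; the gripper's body (75 mm by 190 mm) begins 47 mm behind the grasp point.
Start: joints at [-0.861, 0.501, -0.427, 1.55, 0.221, 1.138, -0.21], TCP at [0.281, 0.586, 0.198] pointing down, gripper open.
Joint ranges: [-2.88, 2.88], [-0.31, 2.03], [-1.54, 1.56], [0.2, 2.42], [-1.41, 4.55], [0.19, 2.02], [-2.57, 2.57]. Speed limits (rad/s): [2.57, 2.57, 3.14, 3.14, 3.14, 3.14, 3.14].

### API

Orientations are given as a unit quaternion [x, y, z, w].
In Python, from bench import manip, effector, viewer gives the robot as it stands. Calls block until the motion is done:
- manip.move_pose(position, orientation): joint-space move of the TCP to a pose.
- manip.servo_line(position, ori=None, vel=0.15): straight line of the TCP; ori=None keeps the orientation; vel is the mean speed in m/s.
- manip.movej(angles): joint-space move.
- effector.open_jaws() and effector.close(f_grip=None): open the fingers fully, or close them until they stop; f_grip is the grip in N (None keeps the last).
- manip.sleep(seconds).
- manip.solve_ik(position, orientation): joint angles nearest the present ones, or None.
- viewer.get_image(name): name is "scene" or "side" or "wrist"; returns the picture (420x560x3 uint8, red, green, blue); there is no depth.
- viewer.get_calibration(name): a dict with "vfov" (degrees; the focal length in pixels is half the picture's height over the tangent of half this angle, whatever the lens; pixels are square), "cx", "cy" (the principal point, pixels), "eye" and "attitude" of the camera in the world. Camera axes: x right, y down, z forward; pixel columns grow to the right and rows downward; lengths in m; the calibration is good to about 2 mm. The wrist camera is an equidistant fisheye: a pixel r from the principal point sees the ray r / f radians off the axis. A picture is of the moment at which its call begins: read the wrist's pose just before it. get_calibration takes no time and is no camera call; for the wrist camera it gives the pose at the moment of the call.
A pose or a line that the arm cannot do raises manip.PlanningError and nothing moves.
- manip.hand_in(): hands the job in; it is judged then, once.
Readings, each from a call of its own:
- manip.current_clock(): time.
- manip.current_q(): joint angles.
- manip.current_joint_velocities(): joint speeds.
- manip.current_tau(): joint torques, N m.
- manip.current_tool_pos(): TCP position.
- manip.current_tcp_rot(): TCP orientation.
- manip.current_force(): force on the tool from outside, world axes, zero at the start.
- manip.current_wrist_torque(): the same for the moment, N m.
- manip.current_finger_gap(): finger opening in m.
- manip.current_gripper_force(): force on a finger pad.
Only numpy, scipy, OpenCV 4.12 (cv2) and the standard library are available. Lean on these libraries where they do the work, as an engineer would, in place of code of your own. Each camera call takes 0.05 s, during which the arm holds its last target. There are 200 camera calls.

## Working session

There is one attempt and no reset: what is moved stays moved. The work goes in short steps, each a Python script; the robot and the scene stay as the last script left them, time stands still between calls to the robot, and variables do not carry over. Pictures are saved under pics/ and viewed, at most 10 in all, crops included, and the job is handed in when it is done.

```bash
mkdir -p pics; ls; cat > h.py <<'E'
import numpy as np, cv2
from bench import manip, effector, viewer
from scipy.spatial.transform import Rotation as R
E
python3 - <<'E'
from h import *
a=[]
for n in("scene","side"):
    print(n,viewer.get_calibration(n))
    cv2.imwrite(f"pics/{n}0.png",cv2.resize(viewer.get_image(n)[:,:,::-1],(800,600),interpolation=cv2.INTER_CUBIC))
print(viewer.get_calibration("wrist"),manip.current_tcp_rot(),manip.current_clock(),manip.grip_depth)
E
```

```text
pics
scene {'vfov': 48.85678653406512, 'cx': 287.0079152855876, 'cy': 210.05563877609248, 'eye': array([-0.07449966, -0.4322428 ,  0.53271469]), 'attitude': array([ 0.76905955, -0.40945761,  0.22778659, -0.43474721])}
side {'vfov': 55.86677157216995, 'cx': 285.71634224669333, 'cy': 212.4313159207994, 'eye': array([0.50658676, 0.88667475, 0.49425753]), 'attitude': array([-0.0360461 ,  0.85276804, -0.52093126,  0.01086156])}
{'vfov': 65.70646984690485, 'cx': 280.0374353836627, 'cy': 216.79118640456062, 'eye': array([0.21271138, 0.6184704 , 0.38318831]), 'attitude': array([0.83779859, 0.52723581, 0.07467606, 0.12057948])} [ 2.21516177e-01  9.75156298e-01 -8.53813208e-04 -2.22583655e-04] 0.1 0.0188
```

View pics/scene0.png

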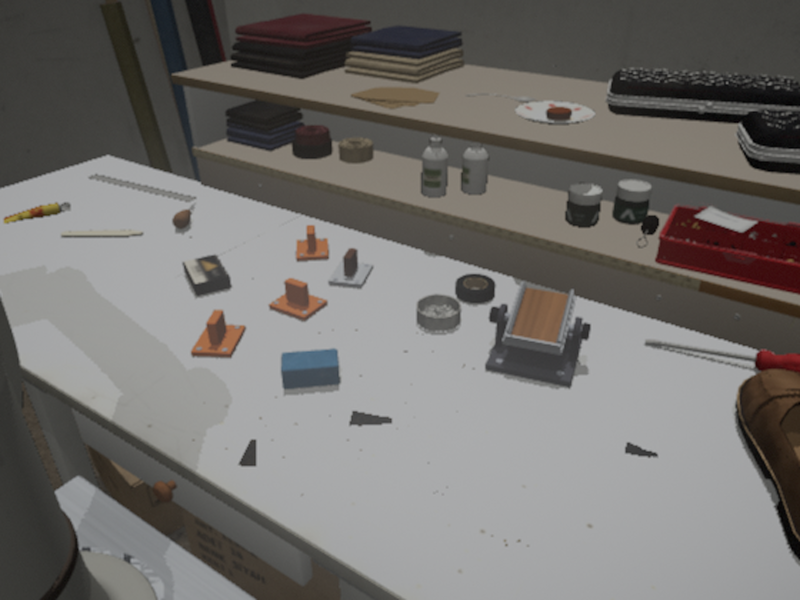

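View pics/side0.png

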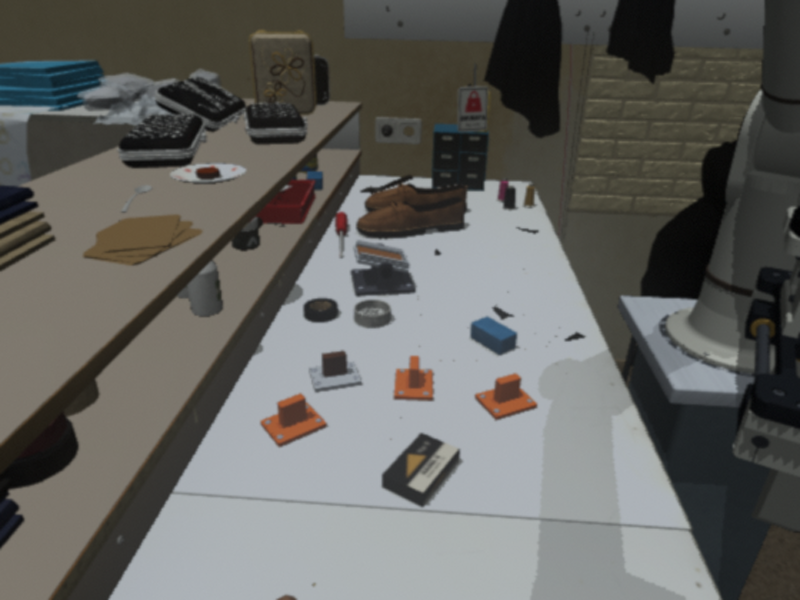

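Scene picture: grey plate with dark bar at about (350,270), jig at (540,330), tin (438,312), tape (475,288), wax (310,368). The side picture shows the plate at (335,368) and the jig at (382,265). Next I'll take enlarged crops.

```bash
cat >> h.py <<'E'
def ray(n,u,v,cal=None):
    c=cal or viewer.get_calibration(n); f=210/np.tan(np.radians(c['vfov']/2))
    x,y=u-c['cx'],v-c['cy']
    if n=="wrist":
        r=np.hypot(x,y)+1e-9; t=r/f; d=np.array([x/r*np.sin(t),y/r*np.sin(t),np.cos(t)])
    else: d=np.array([x/f,y/f,1.]); d/=np.linalg.norm(d)
    return np.array(c['eye']),R.from_quat(c['attitude']).apply(d)
def atz(n,u,v,z,cal=None):
    e,d=ray(n,u,v,cal); return e+d*(z-e[2])/d[2]
def tri(obs):  # [(name,u,v,cal)]
    A=np.zeros((3,3));b=np.zeros(3);L=[]
    for o in obs:
        e,d=ray(*o);P=np.eye(3)-np.outer(d,d);A+=P;b+=P@e;L.append((P,e))
    p=np.linalg.solve(A,b); return p,[round(1000*np.linalg.norm(P@(p-e)),1) for P,e in L]
def crop(im,u0,v0,w,h,s): return cv2.resize(im[v0:v0+h,u0:u0+w,::-1],(w*s,h*s),interpolation=cv2.INTER_CUBIC)
E
python3 - <<'E'
from h import *
k=1.4286
for nm,s,d in (("plate bar top",(351,250),(334,352)),("tin",(438,302),(373,305)),("bed mid",(542,318),(382,253)),):
    print(nm,tri([("scene",s[0]/k-.15,s[1]/k-.15),("side",d[0]/k-.15,d[1]/k-.15)]))
for nm,s,z in (("wax",(310,362),.03),("tape",(475,283),.019),("jig base",(532,362),.01),("shelf",(400,185),.0),("orange",(312,246),0),("orange2",(298,300),0)): print(nm,atz("scene",s[0]/k,s[1]/k,z))
S=viewer.get_image("scene");D=viewer.get_image("side")
cv2.imwrite("pics/c1.png",np.vstack([np.hstack([crop(S,220,168,50,37,8),crop(D,210,240,50,37,8)]),np.hstack([crop(S,338,195,80,60,5),crop(D,228,158,80,60,5)])]))
E
```

```text
plate bar top (array([0.66026799, 0.18571869, 0.04835554]), [np.float64(1.5), np.float64(1.5)])
tin (array([ 0.62634627, -0.00223361,  0.03111079]), [np.float64(0.8), np.float64(0.8)])
bed mid (array([ 0.6271969 , -0.16402856,  0.06310627]), [np.float64(1.8), np.float64(1.8)])
wax [0.41428533 0.05626746 0.03      ]
tape [ 0.72478771 -0.01009503  0.019     ]
jig base [ 0.59652186 -0.16855141  0.01      ]
shelf [1.04126457 0.3538347  0.        ]
orange [0.70966165 0.31618414 0.        ]
orange2 [0.55521204 0.20909741 0.        ]
```

View pics/c1.png

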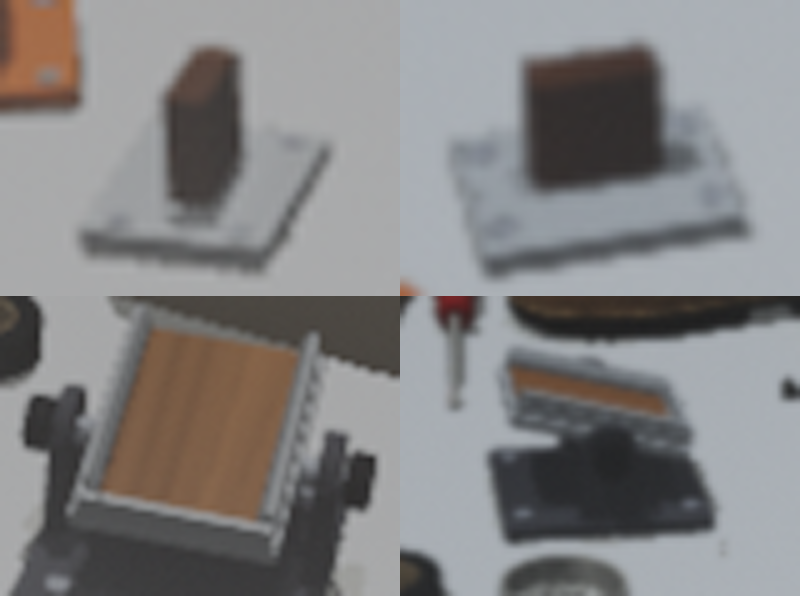

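Top-left: plate corners at crop (80,235), (260,252), (330,145). Top-right: the same plate at (452,142), (488,255), (745,222), (710,112). Bottom-left: wood face corners at (102,492), (262,519), (300,352), (150,328). Bottom-right: the tilted bed. I'll compute rough poses, then move over the jig and the plate for wrist looks.

```bash
cat >> h.py <<'E'
def toolR(th,tilt=0):  # tool z = -bed z, tool y = +-bed y
    return R.from_euler('z',th)*R.from_euler('y',-tilt)*R.from_euler('x',np.pi)
def project(n,p,cal=None):
    c=cal or viewer.get_calibration(n); f=210/np.tan(np.radians(c['vfov']/2))
    q=R.from_quat(c['attitude']).inv().apply(np.atleast_2d(p)-c['eye'])
    if n=="wrist":
        r=np.hypot(q[:,0],q[:,1]);s=np.arctan2(r,q[:,2])/r
    else: s=1/q[:,2]
    return np.c_[c['cx']+f*q[:,0]*s,c['cy']+f*q[:,1]*s]
E
python3 - <<'E'
from h import *
for X,Y in ((80,235),(260,252),(330,145)): print("S",atz("scene",220+X/8-.44,168+Y/8-.44,.008))
for X,Y in ((52,142),(88,255),(345,222),(310,112)): print("D",atz("side",210+X/8-.44,240+Y/8-.44,.008))
for X,Y,z in ((102,196,.05),(262,223,.05),(300,56,.08),(150,32,.08)): print("bed",atz("scene",338+X/5-.4,195+Y/5-.4,z))
c=viewer.get_calibration("wrist"); T=R.from_quat(manip.current_tcp_rot())
print("cam in tool",T.inv().apply(c['eye']-manip.current_tool_pos()),T.inv().apply(R.from_quat(c['attitude']).apply([0,0,1])))
q0=manip.current_q()
for th in(-.1,.0,.1,np.pi): print(th,manip.solve_ik([.6,-.17,.22],toolR(th).as_quat()),manip.solve_ik([.66,.186,.2],toolR(th-.25).as_quat()))
E
```

```text
S [0.615846   0.19876168 0.008     ]
S [0.63670944 0.14953953 0.008     ]
S [0.69940609 0.17166728 0.008     ]
D [0.70222966 0.17318085 0.008     ]
D [0.68106767 0.22372781 0.008     ]
D [0.61714897 0.20252416 0.008     ]
D [0.63455371 0.15124838 0.008     ]
bed [ 0.58597923 -0.14046289  0.05      ]
bed [ 0.60246062 -0.19680223  0.05      ]
bed [ 0.67268337 -0.17853049  0.08      ]
bed [ 0.65767791 -0.12277934  0.08      ]
cam in tool [ 7.54412533e-02  4.44818270e-05 -1.85836160e-01] [-2.80856840e-01 -4.33986295e-04  9.59749575e-01]
-0.1 [-0.00186366  0.41105697  0.31320043  1.61866858 -0.13632786  1.1334113
 -1.32602627] [-0.51011227  0.54048016  0.28933584  1.46848366 -0.16110788  1.1559987
 -2.11558643]
0.0 [-8.28784788e-04  4.10938738e-01  3.11800811e-01  1.61863041e+00
 -1.35700445e-01  1.13337079e+00 -1.22654491e+00] [-0.49696709  0.53870341  0.26969961  1.4679432  -0.14997074  1.15520166
 -2.02385672]
0.1 [ 0.00366056  0.41043382  0.30573244  1.61846469 -0.13298326  1.13319888
 -1.12879068] [-0.48304328  0.53698557  0.24896196  1.46736886 -0.13825749  1.15445729
 -1.93255139]
3.141592653589793 [ 0.20737992  0.39987308  0.03397578  1.61077456 -0.01461426  1.13119312
  1.81569343] [-0.09331031  0.55017848 -0.3265479   1.45099436  0.18314022  1.17040172
  0.8743643 ]
```

```bash
python3 - <<'E'
from h import *
import json
out={}
def look(name):
    c=viewer.get_calibration("wrist"); im=viewer.get_image("wrist"); out[name]={k:(v.tolist() if hasattr(v,'tolist') else v) for k,v in c.items()}
    np.save(name+".npy",im); return im
manip.move_pose([.60,-.165,.22],toolR(.27+np.pi).as_quat()); t1=manip.current_clock()
a=look("jig")
manip.move_pose([.659,.187,.16],toolR(.33+np.pi).as_quat())
b=look("plate"); json.dump(out,open("cal.json","w"))
print(t1,manip.current_clock(),manip.current_tool_pos(),manip.current_force())
u=project("wrist",[[.659,.187,.008],[.62,-.16,.06]]);print(u, project("wrist",[[.62,-.16,.06]],out["jig"]))
cv2.imwrite("pics/w1.png",np.vstack([np.hstack([cv2.resize(x[:,:,::-1],(400,300)) for x in (a,b)])]))
E
```

```text
3.075 4.5333 [0.66000432 0.18381866 0.16043848] [-0.14828028 -0.158233    0.27047197]
[[283.73942518 195.74839256]
 [  5.32142955  85.08224282]] [[278.76957309 211.8602136 ]]
```

View pics/w1.png

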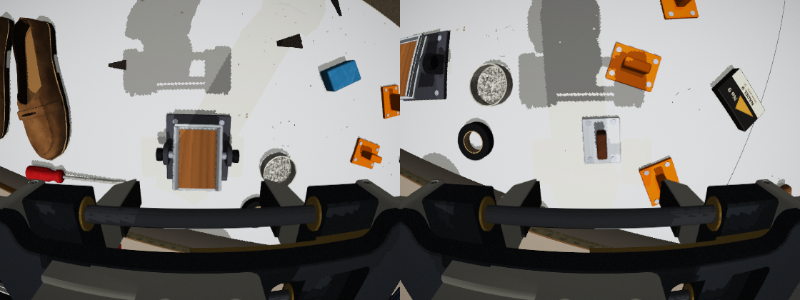

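Left: the jig around (197,155), with its wood face spanning (180–215, 127–188). Right: the plate at (601,140), bar centred and aligned with the tool. I'll enlarge both.

```bash
python3 - <<'E'
from h import *
a=np.load("jig.npy");b=np.load("plate.npy")
cv2.imwrite("pics/c2.png",np.hstack([crop(a,215,147,130,130,4)[:, :], np.vstack([crop(b,246,156,70,75,4),np.zeros((220,280,3),np.uint8)])]))
E
```

```text
(no output)
```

View pics/c2.png

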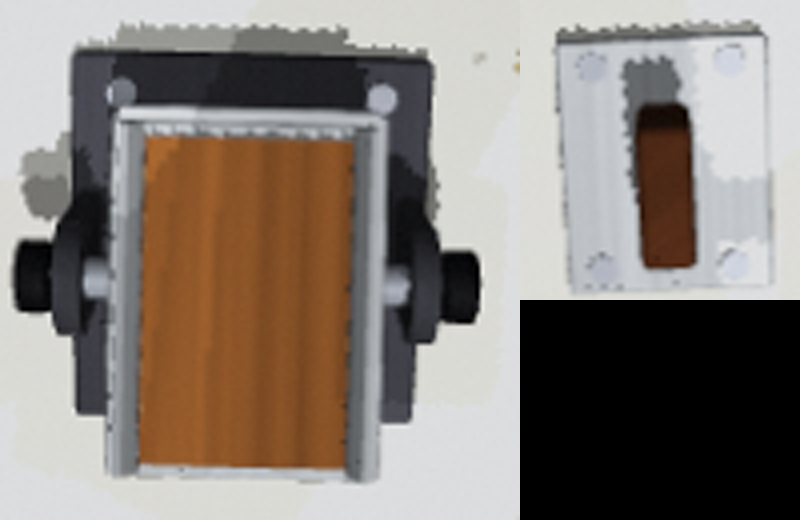

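Left: foot corners (73,50), (433,58), (412,422), (78,415); lip top inner edge y≈124; wood's upper end (138,467)–(348,470). Right: plate corners (557,42), (768,38), (775,285), (572,290). I'll fit the jig and plate poses to these.

```bash
cat > fit.py <<'E'
from h import *
import json
from scipy.optimize import least_squares
cal=json.load(open("cal.json"))
def bedT(p,pts):  # pts in bed frame
    x,y,yaw,t,dx,L=p[:6]
    q=R.from_euler('y',-t).apply(pts)+[dx,0,.05]
    return R.from_euler('z',yaw).apply(q)+[x,y,0]
if __name__=="__main__":
    cw,cs,cd=cal["jig"],viewer.get_calibration("scene"),viewer.get_calibration("side")
    def W(X,Y): return (215+X/4-.375,147+Y/4-.375)
    def S(X,Y): return (338+X/5-.4,195+Y/5-.4)
    def D(X,Y): return (228+(X-400)/5-.4,158+(Y-296)/5-.4)
    foot=[((-.06,.056),W(73,50)),((-.06,-.056),W(433,58)),((.06,-.056),W(412,422)),((.06,.056),W(78,415))]
    # image-left is which side? decided by projection
    bed=[("wrist",(0,.0295,.017),W(146,125),2),("wrist",(0,-.0295,.017),W(355,127),2),("wrist",(.1,.0295,.01),W(138,467),2),("wrist",(.1,-.0295,.01),W(348,470),2),
     ("scene",(0,.030,.017),S(102,196),1),("scene",(0,-.031,.017),S(262,223),1),("scene",(.1,.0295,.01),S(150,32),1),
     ("side",(.098,-.0295,.01),D(510,366),1),("side",(0,-.0295,.012),D(670,411),1)]
    C={"wrist":cw,"scene":cs,"side":cd}
    def res(p,pr=False):
        r=[]
        off={"wrist":p[6:8],"scene":p[8:10],"side":p[10:12]}
        for (a,b),uv in foot:
            w=R.from_euler('z',p[2]).apply([a,b,.01])+[p[0],p[1],0]
            r+=list(project("wrist",w,cw)[0]+off["wrist"]-uv)
        kn=[project("wrist",bedT(p,np.array([[0,s*.066,0.]])),cw)[0]+off["wrist"] for s in(1,-1)]
        r+=list((kn[0]-W(13,275))*.5)+list((kn[1]-W(480,287))*.5)
        for n,q,uv,w in bed:
            q=np.array(q)+[p[5],0,0]
            r+=list((project(n,bedT(p,q[None]),C[n])[0]+off[n]-uv)*(w if n!="wrist" else 1))
        return np.r_[r,p[4]/.004,(p[5]+.048)/.002,p[6:12]/1.5]
    s=least_squares(res,np.r_[.62,-.16,.27,.25,0,-.048,np.zeros(6)],loss='soft_l1')
    p=s.x;J=np.linalg.inv(s.jac.T@s.jac)
    print("x,y,yaw,tilt,dx,L",p[:6].round(4),"off",p[6:].round(2)); print("sd",np.sqrt(np.diag(J))[:6].round(4)); print(res(p)[:-8].reshape(-1,2).round(1).tolist())
    np.save("bed.npy",p[:6])
    for n,q in(("lip",[p[5],0,.01]),("home",[p[5]+.035,0,.01])): print(n,bedT(p,np.array([q])))
    cp=cal["plate"]
    P=[atz("wrist",246+X/4-.375,156+Y/4-.375,.008,cp) for X,Y in((37,42),(248,38),(255,285),(52,290))]
    P=np.array(P)
    print(P.round(4).tolist(),"centre",P.mean(0),"yaws",[np.arctan2(*(b-a)[1::-1]) for a,b in((P[0],P[3]),(P[1],P[2]))],[np.arctan2(*(b-a)[1::-1])+np.pi/2 for a,b in((P[0],P[1]),(P[3],P[2]))],"sizes",[np.linalg.norm(P[i]-P[(i+1)%4]).round(4) for i in range(4)])
    B=np.mean([atz("wrist",246+X/4-.375,156+Y/4-.375,.044,cp) for X,Y in((119,128),(172,128),(174,267),(124,267))],0);print("bar top",B,manip.current_tool_pos(),R.from_quat(manip.current_tcp_rot()).as_matrix().round(3).tolist())
E
python3 fit.py
```

```text
x,y,yaw,tilt,dx,L [ 0.6297 -0.1588  0.2895  0.214   0.0017 -0.0469] off [-0.   -1.29  0.25 -0.29  1.23  0.25]
sd [0.0026 0.0032 0.0101 0.0293 0.0017 0.0016]
[[89.6, 0.2], [-91.7, 0.0], [-81.2, -0.1], [86.9, 0.2], [58.5, 0.7], [-57.0, 0.2], [52.6, -2.4], [-53.9, -1.9], [55.3, 1.3], [-49.2, 1.4], [-0.5, -0.0], [1.3, 0.2], [-0.5, -0.1], [-0.5, 1.6], [0.0, -3.4]]
lip [[ 0.58528781 -0.172021    0.04980595]]
home [[ 0.61806645 -0.16225871  0.05723953]]
[[0.6383, 0.1484, 0.008], [0.6196, 0.2003, 0.008], [0.6828, 0.2251, 0.008], [0.702, 0.1729, 0.008]] centre [0.66069687 0.18667172 0.008     ] yaws [np.float64(0.36767358499720687), np.float64(0.3748238466693962)] [np.float64(3.487334620866738), np.float64(3.4936723804466823)] sizes [np.float64(0.0552), np.float64(0.0679), np.float64(0.0557), np.float64(0.0683)]
bar top [0.66053696 0.18614817 0.044     ] [0.66000432 0.18381866 0.16043848] [[-0.947, -0.32, 0.001], [-0.32, 0.947, -0.002], [-0.0, -0.002, -1.0]]
```

```bash
python3 - <<'E'
s=open("fit.py").read()
import re
s=s.replace('((-.06,.056),W(73','((-.06,-.056),W(73').replace('((-.06,-.056),W(433','((-.06,.056),W(433').replace('((.06,-.056),W(412','((.06,.056),W(412').replace('((.06,.056),W(78','((.06,-.056),W(78')
s=s.replace('for s in(1,-1)]','for s in(-1,1)]')
s=s.replace('("wrist",(0,.0295,.017)','("wrist",(0,A,.017)').replace('("wrist",(0,-.0295,.017)','("wrist",(0,.0295,.017)').replace('(0,A,','(0,-.0295,')
s=s.replace('("wrist",(.1,.0295,.01)','("wrist",(.1,A,.01)').replace('("wrist",(.1,-.0295,.01)','("wrist",(.1,.0295,.01)').replace('(.1,A,','(.1,-.0295,')
open("fit.py","w").write(s)
E
python3 fit.py | head -6
```

```text
x,y,yaw,tilt,dx,L [ 0.6292 -0.1601  0.2484  0.2172  0.0015 -0.0467] off [-0.13 -0.68 -0.12 -0.4   0.67  0.4 ]
sd [0.0021 0.0016 0.007  0.0301 0.0016 0.0017]
[[-0.8, 0.1], [0.5, 0.0], [0.6, 0.1], [-0.6, 0.0], [0.7, 0.5], [-0.5, 0.2], [-1.0, -2.6], [1.0, -1.9], [0.3, 1.2], [-0.2, 1.5], [-1.3, -0.3], [0.2, 0.7], [0.8, -0.1], [-0.5, 1.3], [0.2, -3.2]]
lip [[ 0.58435164 -0.17145519  0.04970237]]
home [[ 0.61748014 -0.16305309  0.05724605]]
[[0.6383, 0.1484, 0.008], [0.6196, 0.2003, 0.008], [0.6828, 0.2251, 0.008], [0.702, 0.1729, 0.008]] centre [0.66069687 0.18667172 0.008     ] yaws [np.float64(0.36767358499720687), np.float64(0.3748238466693962)] [np.float64(3.487334620866738), np.float64(3.4936723804466823)] sizes [np.float64(0.0552), np.float64(0.0679), np.float64(0.0557), np.float64(0.0683)]
```

The image's left side is −y, and that is now fixed. Tilt is still weakly known, so I'll overlay candidate tilts on the side view.

```bash
python3 - <<'E'
src=open("fit.py").read().replace("s=least_squares(res,np.r_[.62,-.16,.27,.25,0,-.048,np.zeros(6)],loss='soft_l1')","s=least_squares(res,np.r_[.62,-.16,.27,TT,0,-.048,np.zeros(6)],loss='soft_l1',bounds=([-1,-1,-1,TT-1e-4]+[-9]*8,[1,1,1,TT+1e-4]+[9]*8))").replace('np.save("bed.npy",p[:6])','PP=p')
import io,contextlib
from h import *
D=viewer.get_image("side");pan=[crop(D,244,162,50,37,8)]
for TT in(.2,.28,.36):
    g={"TT":TT,"__name__":"__main__"}
    f=io.StringIO()
    with contextlib.redirect_stdout(f): exec(src,g)
    print(TT,"\n".join(f.getvalue().split("\n")[:3]),g["s"].cost)
    p=g["PP"];im=pan[0].copy()
    for y,z,col in((-.033,.021,(0,0,255)),(.033,.021,(0,255,0)),(-.0295,.01,(255,0,0))):
        q=np.array([[p[5]+.002,y,z],[p[5]+.098,y,z]])
        uv=((project("side",g["bedT"](p,q))+p[10:12]-[244,162]+.4375)*8).astype(int)
        cv2.line(im,tuple(map(int,uv[0])),tuple(map(int,uv[1])),col,1)
    pan.append(im)
cv2.imwrite("pics/t.png",np.vstack([np.hstack(pan[:2]),np.hstack(pan[2:])]))
E
```

```text
0.2 x,y,yaw,tilt,dx,L [ 0.6291 -0.1601  0.2484  0.2001  0.0015 -0.0467] off [-0.11 -0.58 -0.15 -0.34  0.66  0.32]
sd [0.002  0.0016 0.007  0.0307 0.0016 0.0016]
[[-0.8, 0.1], [0.5, 0.0], [0.6, 0.1], [-0.6, 0.0], [0.7, 0.5], [-0.5, 0.2], [-1.0, -2.4], [1.1, -1.8], [0.3, 1.1], [-0.2, 1.4], [-1.3, -0.6], [0.3, 0.4], [0.8, 0.3], [-0.5, 1.5], [0.2, -3.5]] 11.318974517060507
0.28 x,y,yaw,tilt,dx,L [ 0.6296 -0.1599  0.2484  0.2799  0.0016 -0.0465] off [-0.19 -1.03 -0.02 -0.91  0.7   0.79]
sd [0.0023 0.0016 0.0069 0.0501 0.0017 0.0018]
[[-0.8, 0.1], [0.5, 0.0], [0.6, 0.0], [-0.6, 0.0], [0.7, 0.5], [-0.5, 0.3], [-0.7, -3.0], [0.8, -2.4], [0.0, 1.4], [0.1, 1.8], [-1.3, 0.4], [0.1, 1.4], [0.9, -1.8], [-0.2, 0.7], [-0.1, -1.8]] 12.46835924763365
0.36 x,y,yaw,tilt,dx,L [ 0.63   -0.1597  0.249   0.3599  0.0018 -0.0463] off [-0.23 -1.31  0.09 -2.09  0.66  1.17]
sd [0.0025 0.0017 0.0069 0.0423 0.0018 0.0019]
[[-0.8, 0.2], [0.5, 0.0], [0.6, -0.0], [-0.5, 0.0], [0.7, 0.6], [-0.5, 0.3], [-0.4, -3.3], [0.5, -2.7], [-0.2, 1.5], [0.4, 1.9], [-1.3, 0.8], [0.0, 1.8], [1.0, -4.4], [0.1, -0.2], [-0.4, -0.3]] 15.73066204930317
```

View pics/t.png

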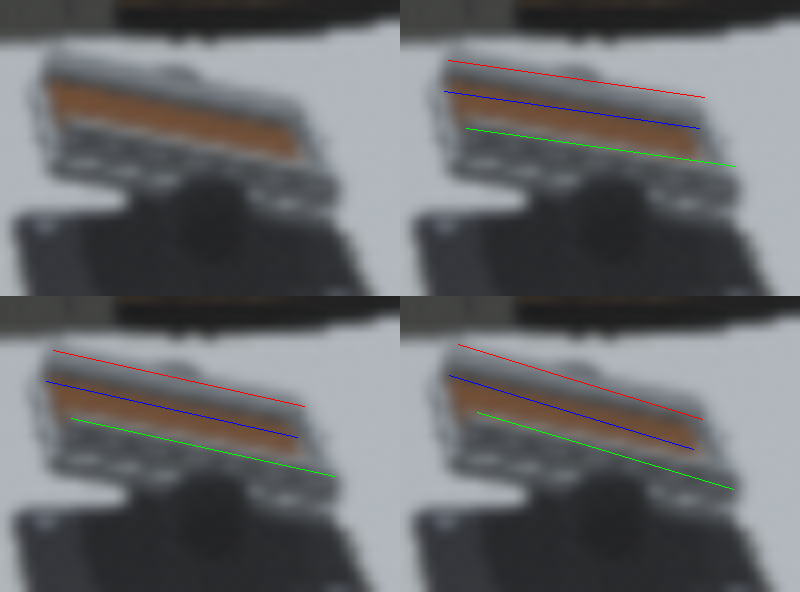

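Comparing slopes, the wood edges in the raw panel run about 0.17–0.2, between the 0.20 and 0.28 overlays, so the tilt is about 0.24 rad. Now I'll grasp.

```bash
python3 - <<'E'
from h import *
np.save("bed.npy",[.6293,-.160,.2484,.24,.0016,-.0466])
q=toolR(.358+np.pi).as_quat()
manip.move_pose([.6606,.1865,.10],q)
manip.servo_line([.6606,.1865,.013],vel=.08); manip.sleep(.2)
print(manip.current_tool_pos(),manip.current_force(),manip.current_clock())
effector.close(40); manip.sleep(.2)
print(manip.current_finger_gap(),manip.current_gripper_force(),manip.current_force())
p=manip.current_tool_pos()
manip.servo_line([p[0],p[1],.14],vel=.12); manip.sleep(.1)
print(manip.current_finger_gap(),manip.current_tool_pos(),manip.current_force(),manip.current_wrist_torque(),manip.current_clock())
E
```

```text
[0.66101006 0.18664764 0.01363476] [-0.69123387  0.37879532  1.29891991] 6.375
0.01249942875419632 39.984776973724365 [-0.40841813 -1.0688362  -0.64595293]
0.012644997994489893 [0.65981282 0.18616178 0.13868375] [ 0.16572951 -0.2762427  -0.79670505] [ 0.01343672 -0.01568502 -0.04050077] 9.1
```

```bash
cat >> h.py <<'E'
HB=.0136
def target(s,h,b,lat=0.,dt=0.):  # plate underside centre s up-slope of home, h above the face
    x,y,yaw,t,dx,L=b; Rb=R.from_euler('z',yaw)*R.from_euler('y',-t)
    p=R.from_euler('z',yaw).apply(R.from_euler('y',-t).apply([L+.035+s,lat,.01+h+HB])+[dx,0,.05])+[x,y,0]
    return p,toolR(yaw+np.pi,-(t+dt)).as_quat()
def state(b):
    x,y,yaw,t,dx,L=b; Rb=R.from_euler('z',yaw)*R.from_euler('y',-t)
    d=Rb.inv().apply(manip.current_tool_pos()-target(0,0,b)[0])*1000
    return "t %.2f mm %s F %s M %s"%(manip.current_clock(),d.round(1),Rb.inv().apply(manip.current_force()).round(1),Rb.inv().apply(manip.current_wrist_torque()).round(2))
E
python3 - <<'E'
from h import *
import json
b=np.load("bed.npy")
p,q=target(.022,.035,b); manip.move_pose(p,q); manip.sleep(.25); print(p,state(b), (R.from_quat(q).inv()*R.from_quat(manip.current_tcp_rot())).as_rotvec())
c=viewer.get_calibration("wrist"); im=viewer.get_image("wrist"); np.save("hov.npy",im)
json.dump({k:(v.tolist() if hasattr(v,'tolist') else v) for k,v in c.items()},open("hov.json","w"))
print(project("wrist",target(0,-HB,b)[0],c))
cv2.imwrite("pics/hov.png",np.hstack([crop(im,200,140,160,160,4)[:600],np.zeros((600,10,3),np.uint8)]))
E
```

```text
[ 0.62714091 -0.16054763  0.10939251] t 10.68 mm [23.   1.4 34.8] F [-0.9 -0.3 -1.5] M [ 0.09  0.34 -0.09] [-0.00082897 -0.00026781 -0.00226264]
[[278.75282852 196.24228678]]
```

View pics/hov.png

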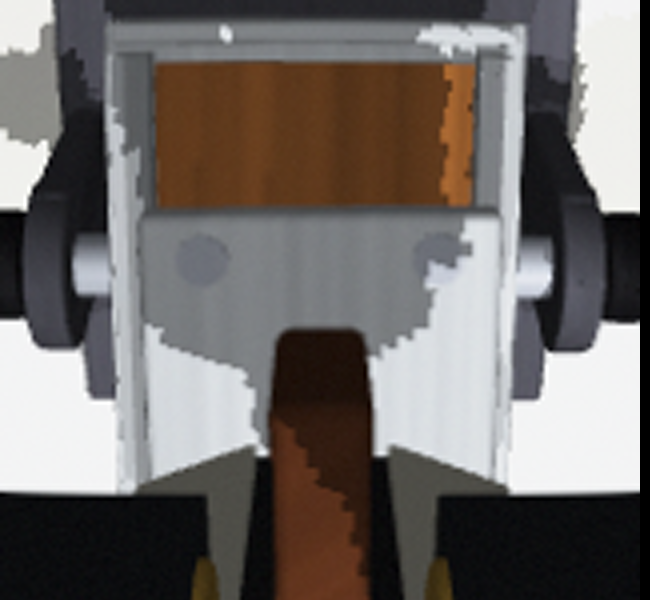

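The picture shows the plate's lower edge at y≈213 (x 143–498, centre 320) parallel to the lip. The lip's inner top edge is at about y=48–60, and the wood is centred at x≈315. So the plate sits about 1.3 mm too far toward +y, which matches the arm's own 1.4 mm tracking offset.

```bash
python3 - <<'E'
from h import *
import json
b=np.load("bed.npy");c=json.load(open("hov.json"))
def pr(s,lat,h): 
    return (project("wrist",target(s,h-HB,b,lat)[0],c)[0]-[200,140]+.375)*4
print("lip top inner",pr(-.035,0,.007),"outer",pr(-.039,0,.007),"lip foot",pr(-.035,0,0))
print("wood edges",pr(-.03,-.0295,0),pr(-.03,.0295,0),"plate low edge top corners",pr(.023-.035,-.028+.0014,.0348+.008),pr(.023-.035,.028+.0014,.0348+.008))
print("guide top outer end",pr(.063,.039,.011),pr(.063,-.039,.011))
E
```

```text
lip top inner [316.48844129  39.6461077 ] outer [316.50382592  16.84426151] lip foot [316.60141884  36.61608951]
wood edges [153.37502457  65.36510074] [479.90151765  65.57159005] plate low edge top corners [139.81643531 211.70281457] [510.08084001 212.11405685]
guide top outer end [517.94111034 558.93480637] [114.9670703  558.48016205]
```

```bash
cat >> h.py <<'E'
def go(s,h,b,cor,vel=.05,dt=0.,settle=.12):
    p,q=target(s+cor[0],h+cor[2],b,cor[1],dt); manip.servo_line(p,q,vel); manip.sleep(settle)
def dev(b,s,h):
    x,y,yaw,t,dx,L=b; Rb=R.from_euler('z',yaw)*R.from_euler('y',-t)
    return Rb.inv().apply(manip.current_tool_pos()-target(s,h,b)[0])
def bf(b): return (R.from_euler('z',b[2])*R.from_euler('y',-b[3])).inv().apply(manip.current_force())
E
python3 - <<'E'
from h import *
b=np.load("bed.npy");cor=np.array([-.001,-.0014,0])
go(.021,.018,b,cor,.08); print(state(b))
cor-=dev(b,.021,.018)*[1,1,1]; 
go(.021,.012,b,cor); print(state(b))
cor-=dev(b,.021,.012); print(cor)
f0=bf(b)
for h in(.008,.005,.003,.002,.001,0,-.001,-.002,-.003):
    go(.021,h,b,cor,.04,settle=.06); print(h,state(b)); 
    if (bf(b)-f0)[2]>4 or abs((bf(b)-f0)[1])>6: break
np.save("cor.npy",cor);np.save("f0.npy",f0)
print(h,manip.current_finger_gap())
E
```

```text
t 11.22 mm [20.  -1.5 17.8] F [-0.3  0.3 -1.2] M [ 0.04  0.38 -0.04]
t 11.61 mm [21.1  0.1 12.2] F [-1.7  0.7 -1.9] M [0.02 0.37 0.01]
[-6.00611817e-05 -3.51085377e-05 -8.20083336e-06]
0.008 t 11.92 mm [20.8  0.1  7.8] F [-0.  -1.1 -0.8] M [ 0.04  0.42 -0.04]
0.005 t 12.22 mm [20.9  0.   4.9] F [-0.3  0.1 -0.6] M [ 0.05  0.42 -0.06]
0.003 t 12.53 mm [20.9  0.   2.9] F [-1.   0.1 -0.9] M [0.05 0.41 0.02]
0.002 t 12.84 mm [20.9 -0.1  2. ] F [-0.5  0.  -0.1] M [ 0.09  0.38 -0.02]
0.001 t 13.15 mm [20.9 -0.   1. ] F [-0.2  0.6 -1.1] M [0.03 0.36 0.02]
0 t 13.46 mm [20.8 -0.2  0.1] F [-2.8 -0.2  1. ] M [ 0.05  0.68 -0.03]
-0.001 t 13.77 mm [20.4 -0.2 -0.2] F [-4.3  2.2  8.9] M [0.42 1.24 0.01]
-0.001 0.012427308654914024
```

Contact is at the modelled height with no guide contact. Now I'll slide down lightly.

```bash
python3 - <<'E'
from h import *
b=np.load("bed.npy");cor=np.load("cor.npy");f0=np.load("f0.npy")
h=-.0007
for s in(.016,.010,.005,.003,.0015,0,-.0015,-.003,-.0045,-.006):
    go(s,h,b,cor,.03,settle=.08); f=bf(b)-f0; print(s,state(b),f.round(1))
    if s<.004 and f[0]>10 or f[0]>20: break
    if f[2]<2: h-=.0004
    if f[2]>12: h+=.0004
np.save("sh.npy",[s,h])
E
```

```text
0.016 t 14.17 mm [16.5 -0.3 -0.3] F [0.  1.3 6.1] M [0.27 0.39 0.03] [1.7 0.7 8.1]
0.01 t 14.60 mm [10.5 -0.4 -0.4] F [1.6 1.  5.1] M [ 0.11 -0.1  -0.04] [3.3 0.4 7. ]
0.005 t 15.00 mm [ 5.  -0.3 -0.5] F [2.6 0.3 5.1] M [ 0.07 -0.27 -0.06] [ 4.3 -0.3  7.1]
0.003 t 15.33 mm [ 3.  -0.2 -0.5] F [ 1.8 -1.3  4.8] M [ 0.11 -0.3   0.02] [ 3.5 -2.   6.8]
0.0015 t 15.67 mm [ 1.5 -0.2 -0.5] F [3.5 0.7 5.1] M [ 0.09 -0.37 -0.02] [5.2 0.1 7.1]
0 t 16.00 mm [-0.1 -0.1 -0.6] F [ 3.2 -0.6  6. ] M [ 0.08 -0.35 -0.05] [ 4.9 -1.3  7.9]
-0.0015 t 16.33 mm [-0.8 -0.5 -0.5] F [ 5.  -0.5  3.5] M [-0.14 -0.98 -0.1 ] [ 6.7 -1.2  5.4]
-0.003 t 16.67 mm [-1.2 -0.5 -0.1] F [ 7.  -0.9  4. ] M [-0.07 -1.37 -0.11] [ 8.7 -1.5  5.9]
-0.0045 t 17.00 mm [-1.6 -0.5  0.2] F [ 8.3 -0.   3.8] M [ 0.01 -1.65 -0.09] [10.  -0.7  5.7]
-0.006 t 17.33 mm [-2.  -0.5  0.5] F [ 9.5 -0.4  5.2] M [ 0.09 -2.02 -0.04] [11.2 -1.1  7.1]
```

The lip was met at s≈−0.8 mm. I'll ease the slope-wise preload and press straight down.

```bash
python3 - <<'E'
from h import *
b=np.load("bed.npy");cor=np.load("cor.npy");f0=np.load("f0.npy")
s=-.0018
for h in(-.0008,-.0018,-.0028,-.0038,-.0048,-.006):
    go(s,h,b,cor,.03,settle=.12); f=bf(b)-f0
    print(h,state(b),f.round(1),"rot",((R.from_quat(target(0,0,b)[1])).inv()*R.from_quat(manip.current_tcp_rot())).as_rotvec().round(4))
    if f[2]>20: break
np.save("sh.npy",[s,h])
c=viewer.get_calibration("wrist");im=viewer.get_image("wrist");D=viewer.get_image("side")
cv2.imwrite("pics/press.png",np.hstack([crop(im,220,140,120,150,3),crop(D,244,152,54,56,8)[:450,:]]) )
E
```

```text
-0.0008 t 17.74 mm [-0.8 -0.4 -0.4] F [6.4 0.  4.5] M [-0.06 -1.15 -0.06] [ 8.1 -0.6  6.4] rot [ 0.0008 -0.0017 -0.0002]
-0.0018 t 18.11 mm [-0.5 -0.4 -0.7] F [ 5.4  0.6 11.3] M [ 0.18 -0.87 -0.09] [ 7.1 -0.  13.2] rot [ 0.0009 -0.0021 -0.0003]
-0.0028 t 18.48 mm [-0.5 -0.4 -0.8] F [ 3.2  2.7 20.8] M [ 0.62 -0.39 -0.03] [ 4.9  2.1 22.8] rot [ 0.0009 -0.0021 -0.0003]Traceback (most recent call last):
  File "<stdin>", line 10, in <module>
    return _nx.concatenate(arrs, 1, dtype=dtype, casting=casting)
           ~~~~~~~~~~~~~~~^^^^^^^^^^^^^^^^^^^^^^^^^^^^^^^^^^^^^^^
ValueError: all the input array dimensions except for the concatenation axis must match exactly, but along dimension 0, the array at index 0 has size 450 and the array at index 1 has size 448
```

```bash
python3 - <<'E'
from h import *
im=viewer.get_image("wrist");D=viewer.get_image("side")
cv2.imwrite("pics/press.png",np.hstack([crop(im,220,140,120,150,3),crop(D,244,152,54,57,8)[:450]]))
cv2.imwrite("pics/press.png",cv2.resize(cv2.imread("pics/press.png"),(792,450)))
E
```

```text
(no output)
```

View pics/press.png

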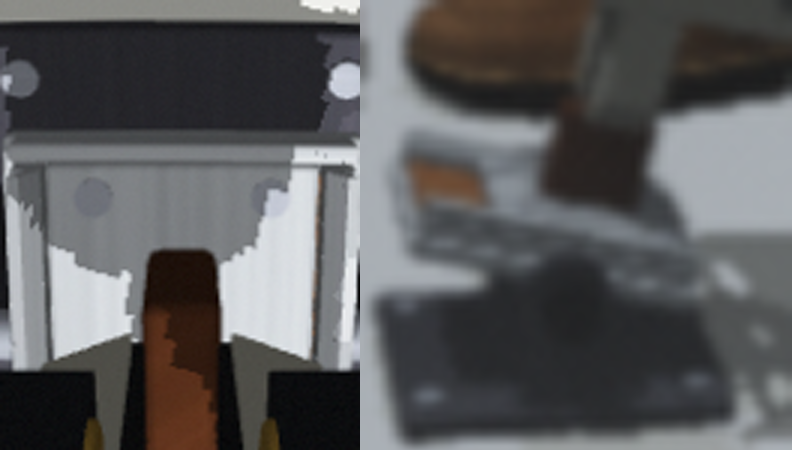

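The plate lies between the guides and against the lip, with a small sliver of wood on the +y side. I'll check the pitch seating by rocking slightly and reading the moment.

```bash
python3 - <<'E'
from h import *
b=np.load("bed.npy");cor=np.load("cor.npy");f0=np.load("f0.npy");s,h=np.load("sh.npy")
for dt in(.012,.024,.012,0,-.012,-.024,-.012,0):
    go(s,h,b,cor,.03,dt=dt,settle=.15)
    print(dt,state(b),"pitch",-((R.from_quat(target(0,0,b)[1])).inv()*R.from_quat(manip.current_tcp_rot())).as_rotvec().round(4)[1])
E
```

```text
0.012 t 19.07 mm [-0.1 -0.4 -0.8] F [ 3.1  2.1 19.7] M [ 0.6  -0.57  0.03] pitch 0.0146
0.024 t 19.48 mm [ 0.2 -0.4 -0.8] F [ 4.3  2.9 18.7] M [ 0.57 -0.7  -0.05] pitch 0.0271
0.012 t 19.88 mm [-0.2 -0.4 -0.8] F [ 2.5  2.3 19. ] M [ 0.57 -0.55 -0.04] pitch 0.0145
0 t 20.27 mm [-0.5 -0.4 -0.8] F [ 3.1  3.1 20.2] M [ 0.66 -0.35 -0.06] pitch 0.0021
-0.012 t 20.68 mm [-0.8 -0.4 -0.8] F [ 1.9  2.2 20.3] M [ 0.65 -0.24 -0.07] pitch -0.0104
-0.024 t 21.07 mm [-1.2 -0.4 -0.7] F [ 1.2  3.1 21.2] M [ 0.64 -0.11 -0.07] pitch -0.023
-0.012 t 21.48 mm [-0.8 -0.4 -0.7] F [ 2.2  2.6 20.3] M [ 0.67 -0.31 -0.11] pitch -0.0104
0 t 21.88 mm [-0.5 -0.4 -0.8] F [ 2.1  3.3 21. ] M [ 0.65 -0.36 -0.03] pitch 0.0021
```

Rocking the tool pivots it in the pads about the grasp point while the height stays at −0.8 mm, so the plate itself sits flush. I'll unload, nudge firmly against the lip, then press again.

```bash
python3 - <<'E'
from h import *
b=np.load("bed.npy");cor=np.load("cor.npy");f0=np.load("f0.npy")
for s,h in((-.0018,-.0013),(-.0032,-.0015),(-.0032,-.0025),(-.003,-.0033)):
    go(s,h,b,cor,.03,settle=.25); print(s,h,state(b),(bf(b)-f0).round(1))
manip.sleep(1); print(state(b),manip.current_gripper_force(),manip.current_finger_gap())
im=viewer.get_image("wrist");S=viewer.get_image("scene")
cv2.imwrite("pics/fin.png",cv2.resize(np.hstack([crop(im,220,150,120,150,4),crop(S,338,170,80,100,6)[:600]]),(800,500)))
E
```

```text
-0.0018 -0.0013 t 22.38 mm [-0.6 -0.4 -0.6] F [ 5.9 -0.7  7.5] M [ 0.07 -1.18 -0.06] [ 7.6 -1.3  9.4]
-0.0032 -0.0015 t 22.88 mm [-0.7 -0.5 -0.5] F [ 8.1 -0.2  7.4] M [ 0.09 -1.52 -0.05] [ 9.8 -0.8  9.4]
-0.0032 -0.0025 t 23.38 mm [-0.5 -0.5 -0.7] F [ 5.5  1.1 14.3] M [ 0.39 -1.17 -0.09] [ 7.2  0.5 16.3]
-0.003 -0.0033 t 23.88 mm [-0.5 -0.5 -0.8] F [ 3.6  3.2 22. ] M [ 0.72 -0.74 -0.1 ] [ 5.3  2.6 24. ]
t 24.88 mm [-0.5 -0.5 -0.8] F [ 3.9  3.5 21.4] M [ 0.71 -0.7  -0.03] 40.016464591026306 0.01305917910873294
```

View pics/fin.png

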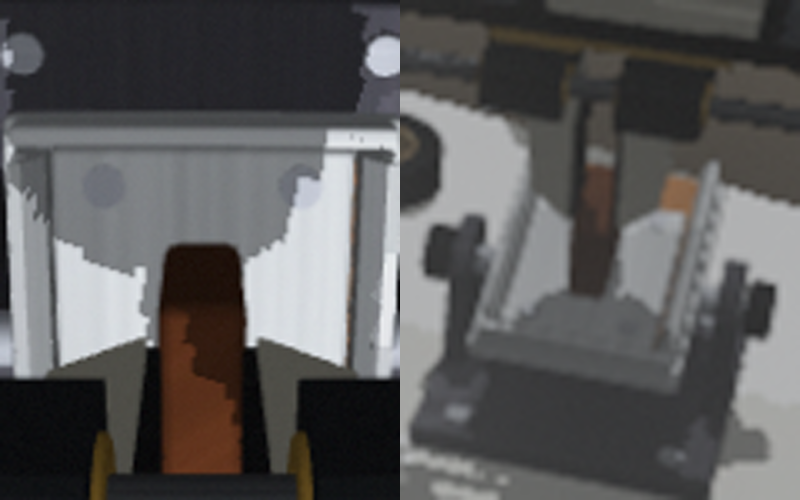

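Both views show the plate flat between the guides with its lower edge against the lip (wrist view y≈150). It is held with a 40 N grip and pressed with a steady push of about 22 N. Handing in.

```bash
python3 -c "
from h import *
print(manip.hand_in())"
```

```text
the job is handed in; nothing more can be done
None
```

The job is handed in: the plate was laid about 2 cm up the slope and slid down to the lip, and at about 25 s it was flush on the bed, still gripped at 40 N and pressed at about 22 N, with the bystanders never approached.

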